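# Open the roller incubator and load a bottle

## Robot

A 6-joint arm with a two-finger parallel gripper is mounted at the origin on the work surface. World frame = base frame: x ahead of the robot, y to its left, z up, the work surface at z = 0. Lengths are in m, angles in degrees, forces in N, time in s.
With the tool pointing down it reaches from about 0.35 to 0.875 m from the base axis. Payload 4.2 kg.
Tool frame: the origin (TCP) lies where the fingers leave the gripper's body, on its centre line; the fingertips stand 70 mm ahead of it and the grasp point (between the pads) lies 51 mm ahead of it; z points along the fingers, y is the direction in which the jaws open and shut (so a half turn about z gives the same grasp; the last joint's range is limited). The gripper opens to 87 mm and grips with 3 to 60 N. Pads are 19 mm wide; open, the fingers measure 117 mm over their backs; the gripper's body (75 mm by 190 mm) begins 51 mm behind the grasp point.
Start: joints at [-50.271, 22.042, 0.453, 0, -68.411, -14.817], TCP at [0.263, -0.567, 0.292] pointing down, gripper open.
Joint ranges: [-179.83, 179.83], [-69.29, 118.12], [-61.27, 80.66], [-181.25, 117.63], [-171.15, -9.14], [-177.46, 177.46]. Speed limits (degrees/s): [159.86, 159.86, 180, 180, 180, 180].

## Interface

Orientations are given as a 3x3 rotation matrix whose columns are the frame's x, y, z axes.
In Python, from station import sense, capture, camera_model, finish_job gives the robot as it stands.
- The arm moves only by the shell command python3 -m inch 'ROWS'. ROWS is JSON, a list of rows, each an object with "hand": the closure, from 0 (fully open) to 1 (shut); "slide": the shift along the world's x, y, z in cm, a list of three; "yaw": the turn about the world's z in rad. A call has 1 to 10 rows; each row is the pose to reach, as a shift and turn from the pose commanded when the call began; what a row does not reach only later rows make up. A row lasts 1/8 s, in which the tool goes at most 62.5 mm and 10.7 degrees, less where a joint would pass 70% of its speed; a pose out of reach is approached as far as the arm can. A call with a gripper value outside its range is refused whole. The fingers move at their own pace and stop on an object; the grip force is fixed at half the most. Time passes only in rows, so rows that repeat a pose let the fingers close. It gives the time, the measured TCP pose, the force and the opening at its end, in the units of the state.
- sense(): the state, without advancing time (a new reading comes with each control period).
- capture(name): name is "scene" or "top" or "wrist"; returns the picture (384x512x3 uint8, blue, green, red); there is no depth.
- camera_model(name): a dict with "mtx" (3x3 intrinsics, pixels), "k1" (the pictures are not rectified: a ray, as slopes to the right and down, at radius r is drawn at 1 + k1 r^2 times it, then the intrinsics apply), "xyz" and "orientation" of the camera in the world; the wrist camera has in their place "tool_from_camera" (4x4, takes a point from camera to tool coordinates, whose origin is the TCP and whose axes are the flange's). Camera axes: x right, y up, looking along -z (the intrinsics and any distortion apply to the point x, -y, -z); pixel columns grow to the right and rows downward; lengths in m; the calibration is good to about 2 mm. A picture is of the moment at which its call begins: read the wrist's pose just before it. camera_model takes no time and is no camera call.
- finish_job(): hands the job in, once; it reports no verdict.
The state is a dict: "time_s": time; "joints": joint angles; "joint_velocities": joint speeds; "effort": joint torques, N m; "tcp_pos": TCP position; "ee_rot": TCP orientation; "wrist_force": force on the tool from outside, world axes, zero at the start; "moment": the same for the moment, N m; "gripper_width": opening from 0.0 (shut) to 1.0 (fully open).
Only numpy, scipy, OpenCV 4.12 (cv2) and the standard library are available. Lean on these libraries where they do the work, as an engineer would, in place of code of your own. Each camera call takes 0.05 s, during which the arm holds its last target. There are 200 camera calls.

## Task

Open the roller incubator: press the red release button beside the T-handle so that the handle pops out, turn the handle clockwise to unlatch, and let the sprung hood swing all the way up. Then take the bottle with the blue cap from the bench rest and lay it on the empty pair of rollers, in the middle of their length, lowering it right down before you let go so that it neither drops nor rolls. Leave the bottle that is already on the other rollers, and everything else on the bench, where it is.

Things in the scene. Friction and masses are not known exactly. Their poses are not given: they have to be found in the camera images.
- incubator: white bench-top roller incubator, 295 mm deep (x), 300 wide (y), 205 high; origin under it, 145 mm behind its front face; x to its rear, y to its left as one faces it, z up. Its tub, open at the top under the hood, has its rim 115 mm and its floor 60 mm over the bench; inside x -130 to +127, y -120 to +120 mm; a steel latch flange juts in from the front wall to x -113 mm
- hood (a joint): hood angle, rad, about its hinge along y at the tub's rear rim (x +150, z 115 mm): 0 shut (latched: up to 0.01), 1.75 fully open, leaning back behind the hinge. Once unlatched, springs lift it by themselves in about 4 s (4 N at the handle). Its front panel, with the latch, slopes at 35 degrees to the horizontal when shut, facing up and towards the incubator's -x
- button_top (a point): middle of the top of the red round release button, 24 mm wide, standing 5 mm proud of the aluminium latch plate (156 x 76 mm) on the sloping panel; z points out of the panel, x up the slope, y to the incubator's left. It travels 5 mm straight in, frees the handle after about 4 mm, is fully down at 5 N (about 4 N to start it) and springs back
- release (a joint): travel of the red button, m: 0 up, 0.005 fully pressed
- handle_grip (a point): centre of the black T-handle's cross-bar, on its turning axis: bar 76 mm long (this point's y), 16 wide (x), 14 thick (z, out of the panel). At the start it lies level along the panel, sunk flush in a fitting recess, 70 mm from the button's axis; popped out, its centre stands 26 mm over the latch plate, on a spring (4 N), clear all round. The point moves and turns with the bar
- handle_pop (a joint): how far the T-handle has come out, m: 0 sunk in, 0.032 popped out. It springs out by itself when the button has been pressed and cannot be pulled out otherwise
- handle_turn (a joint): turn of the T-handle, rad: 0 latched, growing clockwise as seen looking at the panel (negative about the panel's outward z) to a stop at 1.57; the latch lets go at about 0.9. It can turn only when popped out, takes about 0.1 N m and stays where it is left
- bottle: clear glass bottle with a blue cap and a white label, 0.11 to 0.21 kg, 35 mm in diameter and 150 mm long; origin on its axis at mid-length, y along the axis towards the cap. It lies level in one of the two V-grooves of the bench rest
- rest: white bench rest, 190 mm (x) by 140 mm (y), with two ribs 26 mm high at y -50 and +50 mm, 8 mm thick, that carry two bottles lying along y, their axes 33 mm over the bench at x -42.5 and +42.5 mm; between the ribs it is open down to a 4 mm base; origin under its middle
- free_lane: the empty pair of rollers: where the middle of the bottle's axis is when it lies there, 105 mm over the bench; y along the rollers. Each pair: two free-turning shafts 8 mm thick, axes 23 mm lower, 24 mm to either side, each with two rubber wheels, 32 mm across, 14 mm thick, at y -42 and +42 mm: fingers fit between the wheels. The pairs (front, rear; either may be empty) are 85 mm apart
- other_bottle: clear bottle with an orange cap, already lying on the other pair of rollers, 35 mm in diameter and 150 mm long; origin on its axis at mid-length, y along the axis towards the cap
- spare_bottle: clear bottle with a white cap in the other groove of the bench rest, 35 mm in diameter and 150 mm long; origin on its axis at mid-length, y along the axis towards the cap
- flask: glass volumetric flask, 62 mm wide, 178 mm tall; origin under its middle
- tip_box: box of pipette tips, red deck, 88 x 124 x 60 mm; origin under its middle
- plate: white 96-well plate, 85 x 127 x 14 mm; origin under its middle
- tube_rack: blue and white tube rack, 100 x 200 x 51 mm; origin under its middle
- beaker: glass beaker, 68 mm wide, 88 mm tall; origin under its middle

How it is judged:
By the outcome, as a careful person would: the job done as asked, in the order asked, and still so for the second after the job is handed in, with the robot touching nothing.
It also fails if it takes over 72 s, if anything falls off the work surface, if the arm or the gripper's body presses on something with over 40 N, if the wrist force passes 120 N, or if a joint passes its speed limit or range.

## Working session

There is one attempt and no reset: what is moved stays moved. The work goes in short steps, Python scripts to look and compute and a shell command to move; the robot and the scene stay as the last step left them, time stands still between calls to the robot, and variables do not carry over. Pictures are saved under pics/ and viewed, about 8 in all and at most 12, crops included, and the job is handed in when it is done.

```bash
mkdir -p pics; ls
python3 - <<'E'
from station import *
import cv2,json
print(sense())
for n in("scene","top","wrist"):
    print(n,camera_model(n)); cv2.imwrite(f"pics/{n}0.png",capture(n))
a=cv2.imread("pics/scene0.png");b=cv2.imread("pics/top0.png")
E
```

```text
pics
{'time_s': 0.0, 'joints': array([-5.02718165e+01,  2.20909237e+01,  3.79218038e-01, -3.06816525e-02,
       -6.84110857e+01, -1.48172896e+01]), 'joint_velocities': array([ 0.03992073,  0.11664488, -0.03157727, -0.02570758,  0.05808838,
        0.03971172]), 'effort': array([-7.23030935e-04, -3.90668428e+01,  1.87405658e+01,  4.21986222e+00,
        1.10724889e-02, -2.10218036e-04]), 'tcp_pos': array([ 0.26309671, -0.56642108,  0.29114951]), 'ee_rot': array([[-9.07047110e-01, -4.21027988e-01, -9.86779310e-04],
       [-4.21029139e-01,  9.07044981e-01,  1.96644676e-03],
       [ 6.71240996e-05,  2.19912269e-03, -9.99997580e-01]]), 'wrist_force': array([ 0.99160076, -0.81725833,  0.07933197]), 'moment': array([-0.02610379,  0.0340582 , -0.00496705]), 'gripper_width': 1.0024160922139786}
scene {'mtx': array([[409.57171065,   0.        , 256.30558094],
       [  0.        , 409.57171065, 197.49528001],
       [  0.        ,   0.        ,   1.        ]]), 'k1': -0.02244353659068464, 'xyz': array([1.16407494, 0.48030547, 0.93403683]), 'orientation': array([[-0.58364453, -0.58312525,  0
[... 375 characters left out ...]
ay([[ 0.02106188,  0.97395074, -0.22577944],
       [-0.99977581,  0.02002672, -0.00687447],
       [-0.00217378,  0.22587361,  0.97415419]])}
wrist {'mtx': array([[305.48876849,   0.        , 254.3248209 ],
       [  0.        , 305.48876849, 195.77383392],
       [  0.        ,   0.        ,   1.        ]]), 'k1': -0.0754480728485097, 'tool_from_camera': array([[-1.59944252e-04,  9.52985425e-01,  3.03016096e-01,
         8.44542049e-02],
       [ 9.99999986e-01,  1.68228514e-04, -1.23779683e-06,
        -3.75570771e-04],
       [-5.21555500e-05,  3.03016092e-01, -9.52985438e-01,
        -9.31120378e-02],
       [ 0.00000000e+00,  0.00000000e+00,  0.00000000e+00,
         1.00000000e+00]])}
```

View pics/top0.png

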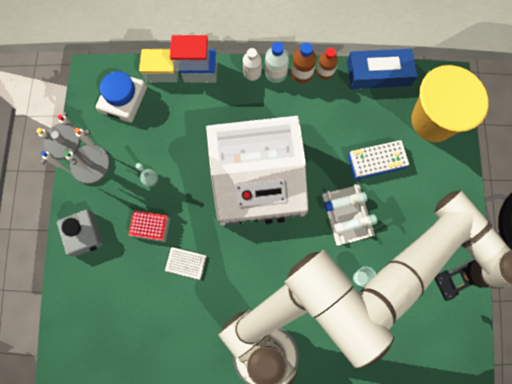

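View pics/scene0.png

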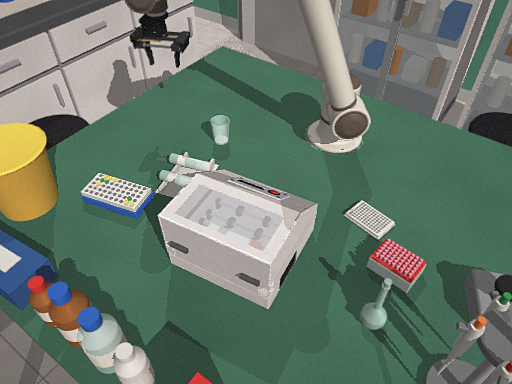

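Top view: robot at the bottom, incubator around (258,170) with its front towards the robot and the latch plate at (262,192). The rest with its bottles is near (350,212), blue cap at (328,206). The scene view agrees. I'll enlarge both.

```bash
cat > h.py <<'E'
import numpy as np,cv2
from station import *
def cam(n,st=None):
    m=camera_model(n)
    if n=="wrist":
        T=np.array(m["tool_from_camera"]);R=np.array(st["ee_rot"]);return m,np.array(st["tcp_pos"])+R@T[:3,3],R@T[:3,:3]
    return m,np.array(m["xyz"]),np.array(m["orientation"])
def ray(n,uv,st=None):
    m,o,R=cam(n,st);K=m["mtx"]
    p=cv2.undistortPoints(np.array([[uv]],float),K,np.array([m["k1"],0,0,0,0]))[0,0] # approx r-model
    return o,R@np.array([p[0],-p[1],-1])
def atz(n,uv,z,st=None):
    o,d=ray(n,uv,st);return o+d*(z-o[2])/d[2]
def proj(n,P,st=None):
    m,o,R=cam(n,st);q=(np.atleast_2d(P)-o)@R;x=q[:,0]/-q[:,2];y=-q[:,1]/-q[:,2]
    s=1+m["k1"]*(x*x+y*y);K=m["mtx"]
    return np.c_[K[0,0]*x*s+K[0,2],K[1,1]*y*s+K[1,2]]
def tri(obs):
    A=np.zeros((3,3));b=np.zeros(3)
    for o,d in obs:
        d=d/np.linalg.norm(d);M=np.eye(3)-np.outer(d,d);A+=M;b+=M@o
    return np.linalg.solve(A,b)
E
python3 - <<'E'
import cv2,numpy as np
b=cv2.imread("pics/top0.png")[110:250,200:390]
a=cv2.imread("pics/scene0.png")[140:310,150:330]
cv2.imwrite("pics/top0c.png",cv2.resize(b,None,fx=4,fy=4,interpolation=cv2.INTER_CUBIC))
cv2.imwrite("pics/sc0c.png",cv2.resize(a,None,fx=3.5,fy=3.5,interpolation=cv2.INTER_CUBIC))
E
```

```text
(no output)
```

View pics/top0c.png

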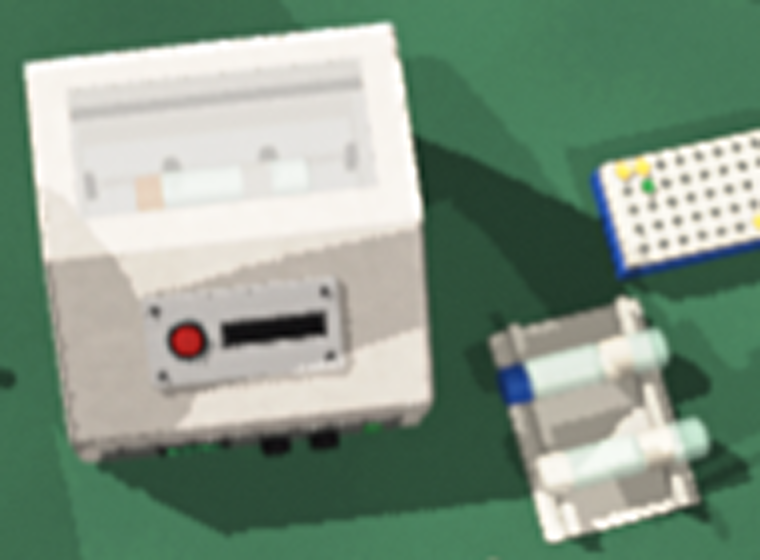

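Top crop: button (247,195), handle centre (268.3,191.2) in full-image pixels. Blue cap end of the bottle at (325,205.5), far end at (366,197); the spare bottle is in the groove nearer the robot.

View pics/sc0c.png

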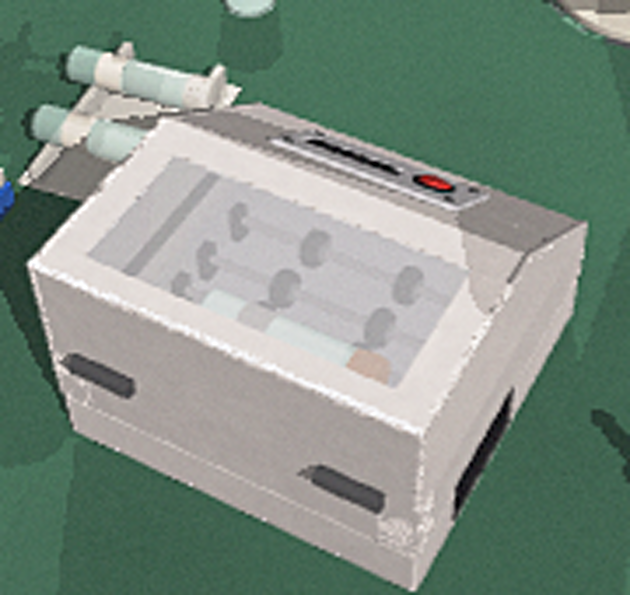

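Scene crop (from the rear): the other bottle, orange cap, lies on the rear rollers, so the front pair is free. Button at (435,183), handle at (352,152) in crop pixels.

Run:
```python
from h import *
from scipy.optimize import least_squares
t=lambda u,v:(200+u/4-.4,110+v/4-.4)
s=lambda u,v:(150+u/3.5-.35,140+v/3.5-.35)
obs=[("top",t(25,63),(.15,.15,.205)),("top",t(392,25),(.15,-.15,.205)),
("scene",s(424,435),(.15,.15,.205)),("scene",s(32,263),(.15,-.15,.205)),("scene",s(413,588),(.15,.15,0)),("scene",s(75,432),(.15,-.15,0))]
def W(p,q):
    c,S=np.cos(p[2]),np.sin(p[2]);return np.array([p[0]+c*q[0]-S*q[1],p[1]+S*q[0]+c*q[1],q[2]])
f=lambda p:np.concatenate([proj(n,W(p,q))[0]-uv for n,uv,q in obs])
r=least_squares(f,[.6,.05,0]);print("inc",r.x,np.degrees(r.x[2]),r.fun.round(1))
p=r.x
def L(P):
    c,S=np.cos(p[2]),np.sin(p[2]);d=P-[p[0],p[1],0];return np.array([c*d[0]+S*d[1],-S*d[0]+c*d[1],d[2]])
for nm,a,b in (("button",t(188,340),s(435,183)),("handle",t(273,325),s(352,152))):
    P=tri([ray("top",a),ray("scene",b)]);print(nm,P.round(4),L(P).round(4),proj("top",P)-a,proj("scene",P)-b)
print("free lane",W(p,(-.0425,0,.105)),"oth",W(p,(.0425,0,.105)))
cap=atz("top",t(503,387),.033);end=atz("top",t(665,348),.033)
print("bottle",cap,end,(cap+end)/2,np.linalg.norm(cap-end),np.degrees(np.arctan2(*(cap-end)[:2])))
print(proj("scene",W(p,(.0425,0,.105))))
```

```text
inc [0.60373834 0.03893764 0.13675589] 7.835535209723078 [-0.2  1.7 -0.1  1.1 -0.4 -1.  -1.  -0.8  0.6  2.6 -0.4  0.7]
button [0.5179 0.0721 0.1669] [-0.0805  0.0446  0.1669] [[-0.52696407  0.26586653]] [[-0.70586362 -0.11052375]]
handle [0.5307 0.0042 0.1711] [-0.0771 -0.0245  0.1711] [[-0.43615779  0.24426714]] [[-0.5861196  -0.09999089]]
free lane [0.56163514 0.03314362 0.105     ] oth [0.64584154 0.04473167 0.105     ]
bottle [ 0.51352653 -0.20031815  0.033     ] [ 0.55129609 -0.34421632  0.033     ] [ 0.53241131 -0.27226724  0.033     ] 0.14877238087849928 -14.70692131411239
[[236.21152897 232.54468305]]
```

```bash
python3 -m inch '[{"hand":1,"slide":[4,5,3],"yaw":0},{"hand":1,"slide":[6,11,3],"yaw":0},{"hand":1,"slide":[8,17,3],"yaw":-0.05},{"hand":1,"slide":[10,23,3],"yaw":-0.1},{"hand":1,"slide":[12,29,3],"yaw":-0.15},{"hand":1,"slide":[14,35,3],"yaw":-0.2},{"hand":1,"slide":[16,41,3],"yaw":-0.25},{"hand":1,"slide":[18,47,3],"yaw":-0.28},{"hand":1,"slide":[19,53,3],"yaw":-0.28},{"hand":1,"slide":[19,57,3],"yaw":-0.28}]' && python3 -m inch '[{"hand":1,"slide":[0.5,3.5,0],"yaw":0},{"hand":1,"slide":[0.5,3.5,0],"yaw":0},{"hand":1,"slide":[0.5,3.5,0],"yaw":0}]'
python3 - <<'E'
from h import *
s=sense();im=capture("wrist");cv2.imwrite("pics/w1.png",cv2.resize(im,None,fx=1.5,fy=1.5,interpolation=cv2.INTER_CUBIC))
import pickle;pickle.dump(s,open("w1.pkl","wb"));print(s["tcp_pos"],s["ee_rot"].round(3).tolist(),s["wrist_force"],s["time_s"])
E
```

```text
time_s: 1.4
tcp_pos: [0.4534, 0.0055, 0.3221]
ee_rot: [[-0.988, -0.155, -0.0], [-0.155, 0.988, 0.0], [0.0, 0.0, -1.0]]
wrist_force: [0.3, 0.0, 0.7]
gripper_width: 0.021
time_s: 1.78
tcp_pos: [0.458, 0.038, 0.322]
ee_rot: [[-0.988, -0.154, -0.001], [-0.154, 0.988, -0.0], [0.001, -0.0, -1.0]]
wrist_force: [0.7, -0.6, -0.4]
gripper_width: 0.005
[0.45803211 0.03798447 0.32204125] [[-0.988, -0.154, -0.001], [-0.154, 0.988, -0.0], [0.001, -0.0, -1.0]] [ 0.65674132 -0.63441303 -0.44536082] 1.775
```

View pics/w1.png

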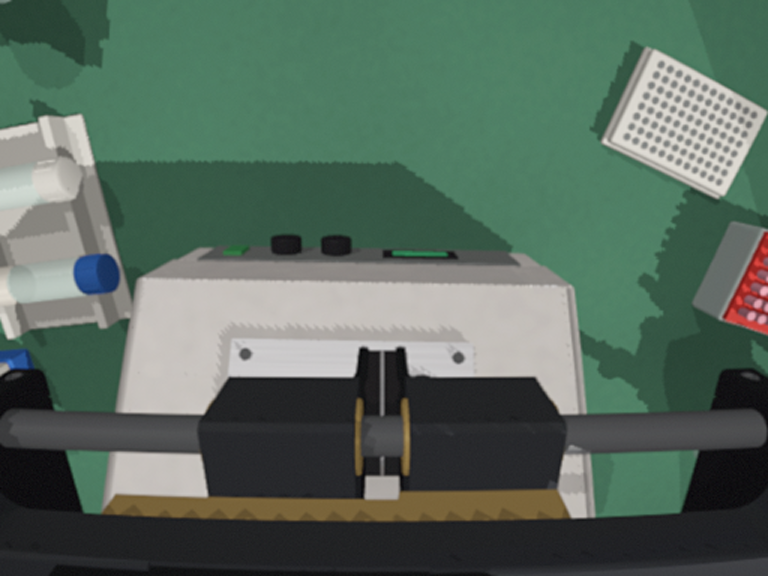

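The wrist camera looks back over the gripper: plate's lower screws at (163,235) and (305,238) in native pixels, with the button hidden by the gripper. I'll move ahead 10 cm to clear it.

```bash
python3 -m inch '[{"hand":1,"slide":[5,0,2],"yaw":0},{"hand":1,"slide":[10,0,2],"yaw":0},{"hand":1,"slide":[10,0,2],"yaw":0},{"hand":1,"slide":[10,0,2],"yaw":0}]'
python3 - <<'E'
from h import *
s=sense();im=capture("wrist");cv2.imwrite("pics/w2.png",cv2.resize(im,None,fx=1.5,fy=1.5,interpolation=cv2.INTER_CUBIC))
import pickle;pickle.dump(s,open("w2.pkl","wb"));print(s["tcp_pos"],s["time_s"])
E
```

```text
time_s: 2.33
tcp_pos: [0.5577, 0.0371, 0.3416]
ee_rot: [[-0.988, -0.152, -0.002], [-0.152, 0.988, -0.0], [0.002, -0.0, -1.0]]
wrist_force: [-0.6, -0.2, 1.0]
gripper_width: 0.004
[0.55773194 0.03709428 0.34159681] 2.325
```

View pics/w2.png

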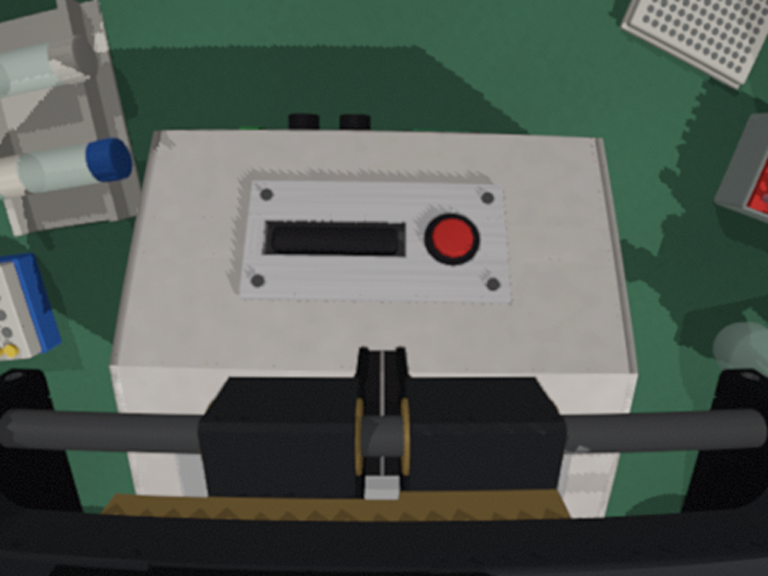

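Now clear: button (302,159), handle centre (223,159.5), plate corners (165,121), (336,123), (341,201), (159,198) in native pixels.

Run:
```python
from h import *
import pickle
from scipy.optimize import least_squares
s=pickle.load(open("w2.pkl","rb"))
w=lambda u,v:(u/1.5-.17,v/1.5-.17)
a=np.radians(35);sl=np.array([[np.cos(a),0,-np.sin(a)],[0,1,0],[np.sin(a),0,np.cos(a)]]) # cols: up-slope,y,normal
o=[("wrist",w(453,239),(0,.035,.005)),("wrist",w(335,239),(0,-.035,0)),("wrist",w(247,182),(-.038,-.078,0)),("wrist",w(505,184),(-.038,.078,0)),("wrist",w(512,302),(.038,.078,0)),("wrist",w(239,297),(.038,-.078,0)),
("top",(246.6,194.6),(0,.035,.005)),("top",(267.85,190.85),(0,-.035,0)),("scene",(273.9,191.9),(0,.035,.005)),("scene",(250.2,183.1),(0,-.035,0))]
def W(p,q):
    c,S=np.cos(p[3]),np.sin(p[3]);return p[:3]+np.array([[c,-S,0],[S,c,0],[0,0,1]])@sl@np.array(q)
f=lambda p:np.concatenate([proj(n,W(p,q),s)[0]-uv for n,uv,q in o])
for sub in (o,o[:6]):
    r=least_squares(lambda p:np.concatenate([proj(n,W(p,q),s)[0]-uv for n,uv,q in sub]),[.52,.04,.165,.14]);p=r.x
    print(p.round(4),np.degrees(p[3]),r.fun.round(1));print("btn",W(p,(0,.035,.005)),"hdl out",W(p,(0,-.035,.026)))
yaw=np.degrees(np.arctan2(-s["ee_rot"][0,1],s["ee_rot"][1,1]));print("tool yaw",yaw)
np.save("p.npy",p)
```

```text
[0.5246 0.0319 0.1674 0.1348] 7.724606947662388 [-6.8 -1.5 -7.8 -0.6  7.1 -0.6  2.5  1.2  4.3  0.7  3.5  0.9  1.3  0.3
  1.7  1.  -2.3 -2.4 -2.3 -0.5]
btn [0.51700681 0.06618199 0.17150213] hdl out [ 0.51447983 -0.0048018   0.18870432]
[0.5243 0.0315 0.1688 0.1356] 7.766642566648154 [-7.  -1.6 -8.4 -0.6  6.3 -0.7  2.5  0.9  4.4  0.9  2.6  1.2]
btn [0.51673984 0.06576024 0.17287105] hdl out [ 0.51426494 -0.00522539  0.19007324]
tool yaw 8.765178422277891
```

Run:
```python
from h import *
import pickle
from scipy.optimize import least_squares
s=pickle.load(open("w2.pkl","rb"))
w=lambda u,v:(u/1.5-.17,v/1.5-.17)
a=np.radians(35);sl=np.array([[np.cos(a),0,-np.sin(a)],[0,1,0],[np.sin(a),0,np.cos(a)]])
o=[("wrist",w(453,239),(0,.035,.005),1),("wrist",w(335,239),(0,-.035,0),1),("wrist",w(247,182),(-.038,-.078,0),0),("wrist",w(505,184),(-.038,.078,0),0),("wrist",w(512,302),(.038,.078,0),0),("wrist",w(239,297),(.038,-.078,0),0),
("top",(246.6,194.6),(0,.035,.005),1),("top",(267.85,190.85),(0,-.035,0),1),("scene",(273.9,191.9),(0,.035,.005),1),("scene",(250.2,183.1),(0,-.035,0),1)]
def W(p,q,k=1):
    q=np.array(q)+k*np.array([p[5],p[4],0]);c,S=np.cos(p[3]),np.sin(p[3]);return p[:3]+np.array([[c,-S,0],[S,c,0],[0,0,1]])@sl@q
for sub in (o,o[:6]):
    r=least_squares(lambda p:np.concatenate([proj(n,W(p,q,k),s)[0]-uv for n,uv,q,k in sub]),[.52,.04,.165,.14,0,0]);p=r.x
    print(p.round(4),np.degrees(p[3]),r.fun.round(1));print("btn",W(p,(0,.035,.005)),"hdl out",W(p,(0,-.035,.026)))
p=r.x
```

```text
[0.5246 0.0279 0.1677 0.1393 0.0104 0.0015] 7.983443764536307 [ 0.7 -0.5 -0.7  0.7  2.7 -0.7 -1.6  0.2  0.1 -0.1 -1.   0.8 -0.7  0.2
 -0.3  0.9 -0.2 -1.8 -0.4  0.2]
btn [0.51667279 0.07259876 0.17266237] hdl out [0.51446651 0.00160428 0.18986456]
[0.5244 0.0279 0.1686 0.1397 0.0103 0.0014] 8.003790941026343 [ 0.8 -0.7 -0.8  0.6  2.4 -0.8 -1.4  0.   0.4 -0.1 -1.3  0.9]
btn [0.51639472 0.07251956 0.17346711] hdl out [0.51421365 0.0015243  0.1906693 ]
```

```bash
python3 -m inch '[{"hand":1,"slide":[-4,2,-1],"yaw":-0.013},{"hand":1,"slide":[-5.9,3.3,-4],"yaw":-0.013},{"hand":1,"slide":[-5.9,3.3,-8.6],"yaw":-0.013},{"hand":1,"slide":[-5.9,3.3,-8.6],"yaw":-0.013},{"hand":1,"slide":[-5.9,3.3,-8.6],"yaw":-0.013}]' && python3 -m inch '[{"hand":1,"slide":[0.57,0.08,-0.82],"yaw":0},{"hand":1,"slide":[0.74,0.10,-1.06],"yaw":0},{"hand":1,"slide":[0.85,0.12,-1.23],"yaw":0},{"hand":1,"slide":[0.97,0.14,-1.39],"yaw":0}]'
```

```text
time_s: 3.0
tcp_pos: [0.4999, 0.0712, 0.2583]
ee_rot: [[-0.99, -0.142, 0.003], [-0.142, 0.99, 0.0], [-0.003, -0.0, -1.0]]
wrist_force: [0.3, 0.6, -0.2]
gripper_width: 0.003
time_s: 3.5
tcp_pos: [0.5092, 0.0726, 0.2423]
ee_rot: [[-0.99, -0.141, 0.0], [-0.141, 0.99, -0.0], [-0.0, -0.0, -1.0]]
wrist_force: [0.5, 0.5, -0.4]
gripper_width: 0.008
```

```bash
python3 -m inch '[{"hand":1,"slide":[0.1,0.0,-0.16],"yaw":0},{"hand":1,"slide":[0.1,0.0,-0.16],"yaw":0}]';python3 -m inch '[{"hand":1,"slide":[0.12,0.0,-0.16],"yaw":0},{"hand":1,"slide":[0.12,0,-0.16],"yaw":0}]'; python3 -m inch '[{"hand":1,"slide":[0.12,0.0,-0.16],"yaw":0},{"hand":1,"slide":[0.12,0,-0.16],"yaw":0}]'
```

```text
time_s: 3.75
tcp_pos: [0.5099, 0.0726, 0.241]
ee_rot: [[-0.99, -0.141, -0.0], [-0.141, 0.99, -0.0], [0.0, -0.0, -1.0]]
wrist_force: [-2.3, 0.1, 1.8]
gripper_width: 0.005
time_s: 4.0
tcp_pos: [0.5108, 0.0726, 0.2395]
ee_rot: [[-0.99, -0.141, -0.001], [-0.141, 0.99, -0.0], [0.001, 0.0, -1.0]]
wrist_force: [-3.3, 0.3, 5.2]
gripper_width: 0.004
time_s: 4.25
tcp_pos: [0.5122, 0.0725, 0.2374]
ee_rot: [[-0.99, -0.141, -0.001], [-0.141, 0.99, -0.0], [0.001, -0.0, -1.0]]
wrist_force: [-2.7, 0.8, 3.1]
gripper_width: 0.004
```

```bash
python3 -m inch '[{"hand":1,"slide":[0.12,0.02,-0.16],"yaw":0},{"hand":1,"slide":[0.12,0.02,-0.16],"yaw":0}]';python3 -m inch '[{"hand":1,"slide":[0.09,0.01,-0.12],"yaw":0},{"hand":1,"slide":[0.09,0.01,-0.12],"yaw":0}]'
python3 - <<'E'
from h import *
cv2.imwrite("pics/s1.png",cv2.resize(capture("scene")[130:270,180:330],None,fx=4,fy=4,interpolation=cv2.INTER_CUBIC))
E
```

```text
time_s: 4.5
tcp_pos: [0.5126, 0.0726, 0.2358]
ee_rot: [[-0.99, -0.141, -0.003], [-0.141, 0.99, -0.001], [0.003, -0.0, -1.0]]
wrist_force: [-5.9, 2.2, 6.5]
gripper_width: 0.005
time_s: 4.75
tcp_pos: [0.5128, 0.0726, 0.2352]
ee_rot: [[-0.99, -0.141, -0.004], [-0.141, 0.99, -0.001], [0.004, -0.0, -1.0]]
wrist_force: [-9.9, 1.4, 11.2]
gripper_width: 0.007
```

View pics/s1.png

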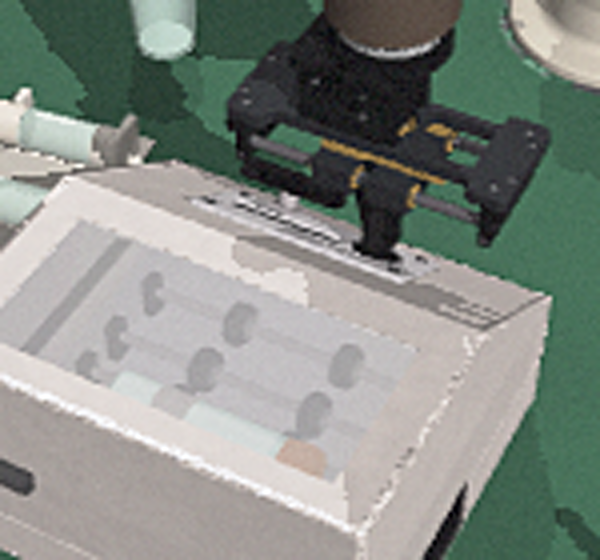

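Scene crop: the fingers are on the button at (380,240), and the dark bar now seems to stand clear of the plate at (235..350,195..250). The force rose to 15 N at the stop. I'll back off and go to the uphill side of the bar's right end.

```bash
python3 -m inch '[{"hand":1,"slide":[-2.8,-0.4,4.1],"yaw":0},{"hand":1,"slide":[-1,-2,7],"yaw":0},{"hand":1,"slide":[2,-7,7],"yaw":0},{"hand":1,"slide":[3,-11,7],"yaw":0},{"hand":1,"slide":[3,-11,7],"yaw":0},{"hand":1,"slide":[3,-11,7],"yaw":0}]'
python3 - <<'E'
from h import *
s=sense();im=capture("wrist");print(s["tcp_pos"])
cv2.imwrite("pics/w3.png",cv2.resize(im[60:300,100:420],None,fx=2,fy=2,interpolation=cv2.INTER_CUBIC))
E
```

```text
time_s: 5.55
tcp_pos: [0.5447, -0.0372, 0.3042]
ee_rot: [[-0.99, -0.141, -0.0], [-0.141, 0.99, 0.0], [0.0, 0.0, -1.0]]
wrist_force: [-0.7, -0.5, 0.6]
gripper_width: 0.004
[ 0.54465463 -0.03717939  0.3042355 ]
```

View pics/w3.png

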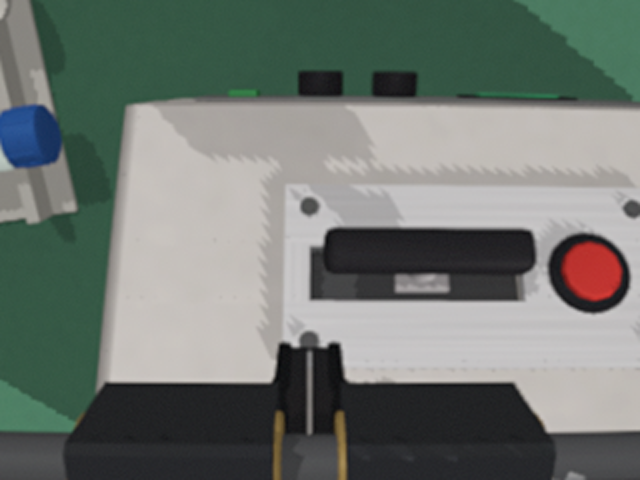

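Bar is popped: from (325,250) to (535,250) in the crop, with the button up again. The closed fingertips look only ~18 mm wide. I'll refine the bar's centre.

Run:
```python
from h import *
s=sense();P=atz("wrist",(100+430/2-.25,60+250/2-.25),.188,s)
a=atz("wrist",(100+325/2,60+250/2),.188,s);b=atz("wrist",(100+535/2,60+250/2),.188,s);print(P,np.linalg.norm(a-b))
t=s["tcp_pos"]+s["ee_rot"]@np.array([[-.0095,0,.07],[.0095,0,.07],[0,.009,.07]]).T.T[0]
for q in ([-.0095,0,.07],[.0095,0,.07],[.0095,.009,.07],[.0095,-.009,.07]):
    print(q,(proj("wrist",s["tcp_pos"]+s["ee_rot"]@np.array(q),s)-[100,60])*2)
```

```text
[0.51283159 0.00171819 0.188     ] 0.0755898823059096
[-0.0095, 0, 0.07] [[310.47975461 403.9351614 ]]
[0.0095, 0, 0.07] [[310.53314487 346.50768979]]
[0.0095, 0.009, 0.07] [[341.36331309 346.48752291]]
[0.0095, -0.009, 0.07] [[279.7010798  346.49894406]]
```

```bash
python3 -m inch '[{"hand":1,"slide":[-0.3,0.65,-2.5],"yaw":0},{"hand":1,"slide":[-0.3,0.65,-4.0],"yaw":0},{"hand":1,"slide":[-0.3,0.65,-4.0],"yaw":0}]';  python3 -m inch '[{"hand":1,"slide":[-0.5,-0.1,-0.35],"yaw":0},{"hand":1,"slide":[-1.1,-0.3,-0.75],"yaw":0},{"hand":1,"slide":[-1.6,-0.35,-1.1],"yaw":0},{"hand":1,"slide":[-1.6,-0.35,-1.1],"yaw":0}]'
```

```text
time_s: 5.98
tcp_pos: [0.541, -0.0301, 0.2637]
ee_rot: [[-0.99, -0.143, -0.003], [-0.143, 0.99, -0.001], [0.003, -0.0, -1.0]]
wrist_force: [0.1, -0.5, 0.6]
gripper_width: 0.007
time_s: 6.48
tcp_pos: [0.5263, -0.0341, 0.2547]
ee_rot: [[-0.99, -0.142, 0.004], [-0.142, 0.99, 0.0], [-0.004, -0.0, -1.0]]
wrist_force: [5.4, 0.2, 1.2]
gripper_width: 0.012
```

```bash
python3 -m inch '[{"hand":1,"slide":[-0.5,0.0,-0.35],"yaw":0},{"hand":1,"slide":[-0.9,0.2,-0.6],"yaw":0},{"hand":1,"slide":[-1.5,0.65,-1.0],"yaw":0},{"hand":1,"slide":[-2.1,1.3,-1.3],"yaw":0},{"hand":1,"slide":[-2.1,1.3,-1.3],"yaw":0},{"hand":1,"slide":[-2.0,1.0,4],"yaw":0},{"hand":1,"slide":[-5,-1,9],"yaw":0},{"hand":1,"slide":[-10,-4,10],"yaw":0},{"hand":1,"slide":[-14,-8,10],"yaw":0},{"hand":1,"slide":[-14,-13,10],"yaw":0}]'
python3 - <<'E'
from h import *
cv2.imwrite("pics/s2.png",capture("scene"))
E
```

```text
time_s: 7.72
tcp_pos: [0.3816, -0.164, 0.3534]
ee_rot: [[-0.99, -0.143, -0.002], [-0.143, 0.99, 0.002], [0.002, 0.003, -1.0]]
wrist_force: [1.4, 1.2, -0.2]
gripper_width: 0.007
```

View pics/s2.png

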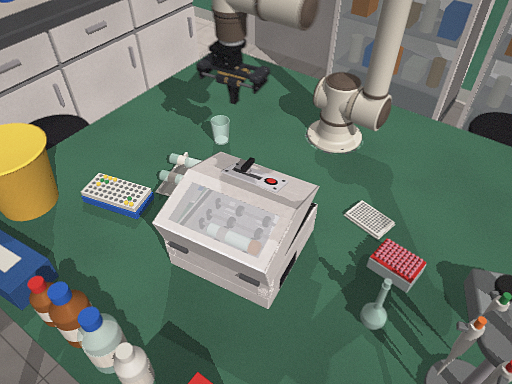

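Scene: the handle is turned (245,165) and the hood is already rising. Next the bottle, while it opens.

```bash
python3 -m inch '[{"hand":0.5,"slide":[0,-5,0],"yaw":-0.18},{"hand":0.4,"slide":[3,-10,-2],"yaw":-0.36},{"hand":0.3,"slide":[6,-14,-4],"yaw":-0.54},{"hand":0.3,"slide":[10,-15,-7],"yaw":-0.72},{"hand":0.3,"slide":[14,-15,-10],"yaw":-0.9},{"hand":0.3,"slide":[15,-15,-13],"yaw":-1.08},{"hand":0.3,"slide":[15,-15,-13],"yaw":-1.26},{"hand":0.3,"slide":[15,-15,-13],"yaw":-1.45},{"hand":0.3,"slide":[15,-15,-13],"yaw":-1.46},{"hand":0.3,"slide":[15,-15,-13],"yaw":-1.46}]'
python3 - <<'E'
from h import *
import pickle
s=sense();im=capture("wrist");print(s["tcp_pos"],s["joints"])
pickle.dump(s,open("w4.pkl","wb"))
cv2.imwrite("pics/w4.png",cv2.resize(im,None,fx=1.5,fy=1.5,interpolation=cv2.INTER_CUBIC))
E
```

```text
time_s: 9.02
tcp_pos: [0.5349, -0.3137, 0.2231]
ee_rot: [[-0.252, 0.968, -0.002], [0.968, 0.252, 0.001], [0.002, -0.002, -1.0]]
wrist_force: [0.3, -0.2, 0.3]
gripper_width: 0.7
[ 0.53492562 -0.31366299  0.22305722] [-1.54668858e+01  2.47153552e+01 -5.74569052e+00 -4.23571687e-02
 -5.96624188e+01 -1.49908456e+02]
```

View pics/w4.png

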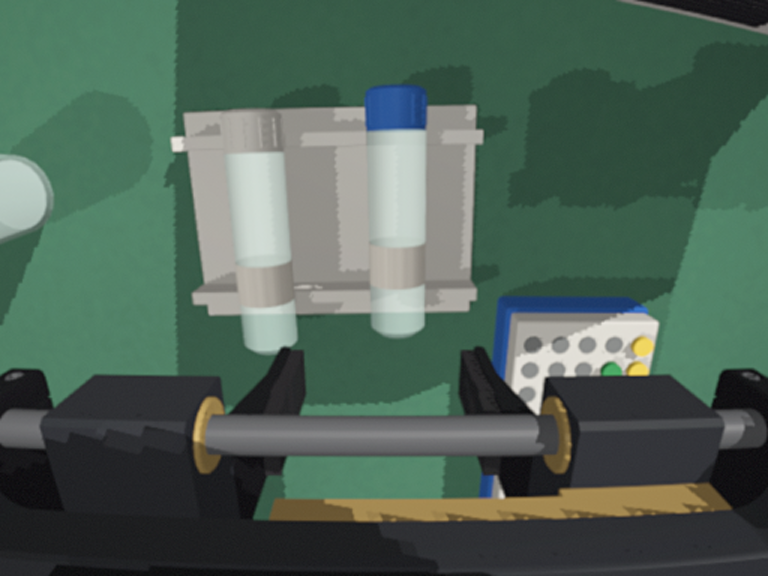

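Wrist view: blue cap end at (396,87), far end at (398,335), spare bottle to the left; grip to be mid-bottle. Joint 6 would run near its limit at the lane, so I'll turn half a turn round (+π) before grasping.

Run:
```python
from h import *
import pickle
s=pickle.load(open("w4.pkl","rb"))
w=lambda u,v:(u/1.5-.17,v/1.5-.17)
for z in(.033,.05):
    a=atz("wrist",w(396,87),z,s);b=atz("wrist",w(398,336),z,s)
    print(z,a,b,(a+b)/2,np.linalg.norm(a-b),np.degrees(np.arctan2(-(a-b)[0],(a-b)[1])))
# axis direction by sides mid at z .033
a=atz("wrist",w(396.5,128),.033,s);b=atz("wrist",w(398,300),.033,s);print(np.degrees(np.arctan2(-(a-b)[0],(a-b)[1])))
l,r=atz("wrist",w(370,200),.033,s),atz("wrist",w(426,200),.033,s);print(np.linalg.norm(l-r))
```

```text
0.033 [ 0.51213667 -0.19719915  0.033     ] [ 0.55361275 -0.34592924  0.033     ] [ 0.53287471 -0.2715642   0.033     ] 0.1544050039781181 15.582090210892671
0.05 [ 0.5122234  -0.19935994  0.05      ] [ 0.55121067 -0.33916534  0.05      ] [ 0.53171703 -0.26926264  0.05      ] 0.1451397846745401 15.582090210892687
15.630272978918239
0.034219603152646966
```

```bash
python3 -m inch '[{"hand":0.2,"slide":[0,1,0],"yaw":0.18},{"hand":0.2,"slide":[0,2,0],"yaw":0.36},{"hand":0.2,"slide":[-0.2,4.3,0],"yaw":0.54},{"hand":0.2,"slide":[-0.2,4.3,0],"yaw":0.72},{"hand":0.2,"slide":[-0.2,4.3,0],"yaw":0.9},{"hand":0.2,"slide":[-0.2,4.3,0],"yaw":1.08},{"hand":0.2,"slide":[-0.2,4.3,0],"yaw":1.26},{"hand":0.2,"slide":[-0.2,4.3,0],"yaw":1.44},{"hand":0.2,"slide":[-0.2,4.3,0],"yaw":1.62},{"hand":0.2,"slide":[-0.2,4.3,0],"yaw":1.8}]'; python3 -m inch '[{"hand":0.2,"slide":[0,0,0],"yaw":0.18},{"hand":0.2,"slide":[0,0,0],"yaw":0.36},{"hand":0.2,"slide":[0,0,0],"yaw":0.54},{"hand":0.2,"slide":[0,0,0],"yaw":0.72},{"hand":0.2,"slide":[0,0,0],"yaw":0.9},{"hand":0.2,"slide":[0,0,0],"yaw":1.08},{"hand":0.2,"slide":[0,0,0],"yaw":1.26},{"hand":0.2,"slide":[0,0,0],"yaw":1.358},{"hand":0.2,"slide":[0,0,0],"yaw":1.358},{"hand":0.2,"slide":[0,0,0],"yaw":1.358}]';python3 -c "
from h import *
s=sense();print(s['tcp_pos'],s['joints'],s['ee_rot'][:,1])"
```

```text
time_s: 10.32
tcp_pos: [0.5332, -0.271, 0.2238]
ee_rot: [[-0.883, -0.47, -0.0], [-0.47, 0.883, 0.0], [0.0, 0.001, -1.0]]
wrist_force: [-0.4, -0.8, -0.9]
gripper_width: 0.8
time_s: 11.58
tcp_pos: [0.5333, -0.2711, 0.2238]
ee_rot: [[0.265, -0.964, -0.0], [-0.964, -0.265, 0.0], [-0.0, 0.0, -1.0]]
wrist_force: [0.6, 0.8, 0.5]
gripper_width: 0.803
[ 0.53334634 -0.27107071  0.22379104] [-1.14525031e+01  2.26504123e+01 -9.00428902e+00 -7.18445654e-03
 -5.83535578e+01  2.68169441e+01] [-9.64277455e-01 -2.64894286e-01  8.04966923e-05]
```

```bash
python3 -m inch '[{"hand":0.2,"slide":[-0.1,0.05,-4],"yaw":0},{"hand":0.2,"slide":[-0.1,0.05,-8],"yaw":0},{"hand":0.2,"slide":[-0.1,0.05,-11],"yaw":0},{"hand":0.2,"slide":[-0.1,0.05,-13],"yaw":0},{"hand":0.2,"slide":[-0.1,0.05,-13.4],"yaw":0},{"hand":0.2,"slide":[-0.1,0.05,-13.4],"yaw":0}]' && python3 -m inch '[{"hand":0.4,"slide":[0,0,0],"yaw":0},{"hand":0.52,"slide":[0,0,0],"yaw":0},{"hand":0.6,"slide":[0,0,0],"yaw":0},{"hand":0.8,"slide":[0,0,0],"yaw":0},{"hand":1,"slide":[0,0,0],"yaw":0},{"hand":1,"slide":[0,0,0],"yaw":0},{"hand":1,"slide":[0,0,0],"yaw":0}]' && python3 -m inch '[{"hand":1,"slide":[0,0,1],"yaw":0},{"hand":1,"slide":[0,0,4],"yaw":0},{"hand":1,"slide":[0,0,10],"yaw":0},{"hand":1,"slide":[0,0,16],"yaw":0},{"hand":1,"slide":[0,0,19],"yaw":0},{"hand":1,"slide":[0,0,19],"yaw":0},{"hand":1,"slide":[0,0,19],"yaw":0}]'
python3 - <<'E'
from h import *
im=cv2.resize(capture("scene")[60:300,100:380],None,fx=2.5,fy=2.5,interpolation=cv2.INTER_CUBIC)
cv2.imwrite("pics/s3.png",im)
cv2.imwrite("pics/t3raw.png",capture("top"))
E
```

```text
time_s: 12.32
tcp_pos: [0.5328, -0.2707, 0.0901]
ee_rot: [[0.266, -0.964, 0.0], [-0.964, -0.266, -0.0], [0.0, -0.0, -1.0]]
wrist_force: [0.2, -0.3, -0.3]
gripper_width: 0.798
time_s: 13.2
tcp_pos: [0.5327, -0.2706, 0.09]
ee_rot: [[0.266, -0.964, 0.001], [-0.964, -0.266, -0.0], [0.0, -0.001, -1.0]]
wrist_force: [1.1, 1.2, 0.8]
gripper_width: 0.394
time_s: 14.08
tcp_pos: [0.5314, -0.2702, 0.278]
ee_rot: [[0.265, -0.964, -0.003], [-0.964, -0.265, 0.002], [-0.003, 0.003, -1.0]]
wrist_force: [-1.1, -0.9, -1.6]
gripper_width: 0.391
```

View pics/s3.png

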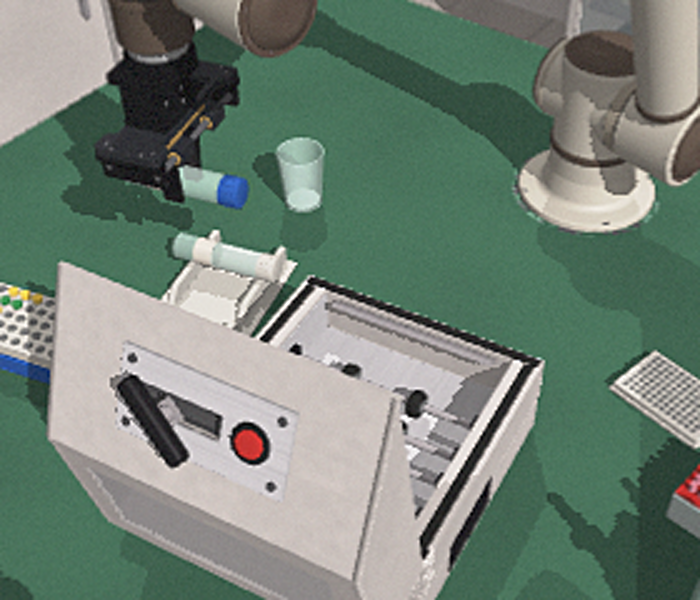

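Scene crop: the bottle is held level (blue cap at (233,190)), the spare lies untouched, the hood is up, and the T-bar is well turned. I'll refine the lane pose by a joint fit, using the dark front-lane wheels in the top image as a check.

Run:
```python
from h import *
import pickle
from scipy.optimize import least_squares
s2=pickle.load(open("w2.pkl","rb"))
w=lambda u,v:(u/1.5-.17,v/1.5-.17)
t=lambda u,v:(200+u/4-.4,110+v/4-.4)
s=lambda u,v:(150+u/3.5-.35,140+v/3.5-.35)
def W(p,q):
    c,S=np.cos(p[2]),np.sin(p[2]);return np.array([p[0]+c*q[0]-S*q[1],p[1]+S*q[0]+c*q[1],q[2]])
def f(p):
    h=p[3];x2=-.145+(.205-h)/np.tan(np.radians(35))
    o=[("top",t(25,63),(.15,.15,.205)),("top",t(392,25),(.15,-.15,.205)),("scene",s(424,435),(.15,.15,.205)),("scene",s(32,263),(.15,-.15,.205)),("scene",s(413,588),(.15,.15,0)),("scene",s(75,432),(.15,-.15,0)),
    ("wrist",w(153,131),(-.145,-.15,h)),("wrist",w(603,139),(-.145,.15,h)),("wrist",w(112,366),(x2,-.15,.205)),("wrist",w(637,374),(x2,.15,.205))]
    return np.concatenate([proj(n,W(p,q),s2)[0]-uv for n,uv,q in o])
r=least_squares(f,[.6,.04,.14,.12],loss="soft_l1");p=r.x;print(p,np.degrees(p[2]),f(p).round(1).reshape(-1,2).tolist())
np.save("inc.npy",p)
L=W(p,(-.0425,0,.105));print("lane",L)
im=cv2.cvtColor(capture("top"),cv2.COLOR_BGR2GRAY);cv2.imwrite("pics/t4.png",im)
G=cv2.resize(im,None,fx=1,fy=1)
for lane in(-.0425,.0425):
  for dx in(-.024,.024):
    for y in(-.042,.042):
      uv=proj("top",W(p,(lane+dx,y,.086)))[0];u,v=uv.round().astype(int);print(lane,dx,y,uv.round(1));
u,v=proj("top",L)[0].round().astype(int);print(u,v);print(G[v-14:v+15,u-24:u+25:1][:, ::1])
np.set_printoptions(linewidth=250,threshold=10**6)
print("\n".join("".join("%4d"%k for k in row) for row in G[v-12:v+13,u-22:u+23]))
```

```text
[0.60660174 0.04090409 0.13496934 0.11397398] 7.733173371776283 [[-0.7, 0.7], [-0.6, 0.3], [-0.6, 0.4], [-1.3, 0.2], [0.4, 3.9], [-0.7, 1.6], [3.3, -0.3], [-2.1, -0.2], [0.1, -0.6], [-0.4, -0.2]]
lane [0.56448826 0.0351853  0.105     ]
-0.0425 -0.024 -0.042 [271.2 192.6]
-0.0425 -0.024 0.042 [246.5 195.3]
-0.0425 0.024 -0.042 [269.5 178.9]
-0.0425 0.024 0.042 [244.9 181.7]
0.0425 -0.024 -0.042 [268.2 168.6]
0.0425 -0.024 0.042 [243.8 171.3]
0.0425 0.024 -0.042 [266.5 155.3]
0.0425 0.024 0.042 [242.3 157.9]
258 186
[[189 189 187 ... 191 195 200]
 [186 187 184 ... 199 203 204]
 [167 168 166 ... 228 237 238]
 ...
 [189 186 186 ... 233 235 234]
 [178 174 176 ... 235 235 234]
 [160 156 159 ... 235 234 234]]
 166 162 173 203 213 215 200 119  47  28  44  90 125 147 151 153 153 157 165 166 173 181 195 202 197 190 197 218 211 213 207 158  80  37  28  34  71 133 174 192 207 206 210 223 228
 149 148 174 229 238 240 221 126  43  28  30  58 115 168 188 195 193 192 195 194 197 203 211 215 210 202 199 207 205 206 197 151  77  34  26  30  74 142 174 182 195 196 212 241 245
 167 171 188 230 234 232 2
[... 3436 characters left out ...]
9 234 234 232 200 148 120 136 160 184 186 184 185 185 186 187 187 185 186 194 193 196 206 231 235 236 236 236 236 237 235 224 226 234 194 170 162 160 161 157
 186 188 186 184 185 191 191 191 194 198 185 180 181 192 188 184 183 185 186 184 184 184 184 199 231 231 233 232 240 242 242 242 242 242 242 241 234 233 233 217 202 171 155 148 156
 187 187 187 184 187 197 197 195 206 230 219 228 214 225 204 189 181 180 178 166 164 165 164 192 239 240 241 237 237 237 237 237 237 237 237 236 234 233 234 233 233 217 200 181 202
 186 185 184 182 196 232 237 234 234 243 237 242 233 236 228 213 184 172 159 146 145 145 145 177 235 238 238 237 236 235 235 235 235 235 234 235 233 232 233 235 236 235 232 223 233
```

Run:
```python
from h import *
from scipy.optimize import least_squares
p=np.load("inc.npy");im=cv2.imread("pics/t4.png",0)
c,S=np.cos(p[2]),np.sin(p[2])
W=lambda q:np.array([p[0]+c*q[0]-S*q[1],p[1]+S*q[0]+c*q[1],q[2]])
n,lab,st,ce=cv2.connectedComponentsWithStats((im<100).astype(np.uint8))
for i in range(1,n):
    x,y=ce[i]
    if 225<x<290 and 140<y<205: print(i,st[i].tolist(),ce[i].round(2))
for e in(0,.016):
  print(e,[proj("top",W((l+d+e,y,.082)))[0].round(1).tolist() for l in(-.0425,.0425) for d in(-.024,.024) for y in(.042,-.042)])
```

```text
22 [211, 121, 90, 94, 714] [252.77 144.11]
34 [264, 146, 6, 5, 18] [266.5  148.22]
35 [241, 149, 5, 4, 15] [242.67 150.73]
42 [288, 158, 3, 8, 22] [289.05 161.82]
45 [266, 161, 7, 18, 73] [269.22 168.95]
46 [242, 163, 5, 9, 31] [244.13 166.68]
50 [244, 173, 4, 9, 32] [245.5  176.78]
54 [270, 184, 5, 8, 31] [271.71 187.68]
55 [245, 187, 5, 8, 31] [246.97 190.74]
56 [225, 190, 3, 7, 18] [225.94 192.83]
0 [[246.5, 195.6], [271.1, 192.8], [245.0, 182.0], [269.5, 179.2], [243.8, 171.6], [268.2, 168.9], [242.3, 158.3], [266.5, 155.6]]
0.016 [[246.0, 191.0], [270.6, 188.3], [244.5, 177.5], [268.9, 174.7], [243.3, 167.1], [267.6, 164.4], [241.9, 153.9], [266.0, 151.3]]
```

Wheel blobs in the top image show that the roller pairs sit ~16 mm further back in the tub than symmetric: lane ≈ (0.581, 0.036). I'll check this with the wrist camera from beside the lane, bottle kept high.

```bash
python3 -m inch '[{"hand":1,"slide":[0,3,0],"yaw":0},{"hand":1,"slide":[-0.3,8,0],"yaw":-0.03},{"hand":1,"slide":[-0.6,13,0],"yaw":-0.06},{"hand":1,"slide":[-0.9,18,0],"yaw":-0.09},{"hand":1,"slide":[-1.3,23,0],"yaw":-0.12},{"hand":1,"slide":[-1.3,28,0],"yaw":-0.134},{"hand":1,"slide":[-1.3,33,0],"yaw":-0.134},{"hand":1,"slide":[-1.3,36,0],"yaw":-0.134},{"hand":1,"slide":[-1.3,36,0],"yaw":-0.134},{"hand":1,"slide":[-1.3,36,0],"yaw":-0.134}]'
python3 - <<'E'
from h import *
import pickle
s=sense();im=capture("wrist");cv2.imwrite("pics/w5.png",im);pickle.dump(s,open("w5.pkl","wb"))
print(s["tcp_pos"],s["gripper_width"],s["joints"][5])
g=cv2.cvtColor(im,cv2.COLOR_BGR2GRAY)
p=np.load("inc.npy");c,S=np.cos(p[2]),np.sin(p[2])
W=lambda q:np.array([p[0]+c*q[0]-S*q[1],p[1]+S*q[0]+c*q[1],q[2]])
for l in(-.026,.059):
  for d in(-.024,.024):
    for y in(.042,-.042): print(l,d,y,proj("wrist",W((l+d,y-.001,.082)),s)[0].round(1))
n,lab,st,ce=cv2.connectedComponentsWithStats((g<70).astype(np.uint8))
for i in range(1,n):
    if 60<st[i][4]<5000: print(st[i].tolist(),ce[i].round(1))
E
```

```text
time_s: 15.48
tcp_pos: [0.5192, 0.0889, 0.2789]
ee_rot: [[0.135, -0.991, -0.002], [-0.991, -0.135, -0.001], [0.001, 0.002, -1.0]]
wrist_force: [0.5, 0.4, -2.4]
gripper_width: 0.395
[0.5191834  0.08894828 0.2789062 ] 0.3951315671531728 -19.651411270296027
-0.026 -0.024 0.042 [222.3 170.2]
-0.026 -0.024 -0.042 [219.7  78.9]
-0.026 0.024 0.042 [173.3 170.3]
-0.026 0.024 -0.042 [166.7  79.6]
0.059 -0.024 0.042 [136.1 170.5]
0.059 -0.024 -0.042 [126.6  80.4]
0.059 0.024 0.042 [ 89.  170.8]
0.059 0.024 -0.042 [76.4 82.1]
[54, 0, 32, 9, 154] [74.3  3. ]
[148, 69, 35, 19, 546] [165.1  77.7]
[202, 68, 34, 20, 521] [218.8  76.9]
[109, 70, 34, 19, 543] [125.4  79. ]
[57, 74, 8, 16, 95] [60.3 81.2]
[156, 161, 32, 19, 465] [171.9 170.7]
[120, 162, 31, 19, 464] [135. 171.]
[206, 162, 13, 18, 182] [212.6 170.3]
[71, 164, 8, 16, 83] [ 74.4 171.4]
[87, 226, 27, 19, 294] [100.5 235.8]
[133, 226, 23, 20, 287] [144.4 236.6]
[168, 226, 21, 20, 252] [178.7 237.1]
```

Wheel blobs match the prediction within ~1.3 px, so the lane centre is (0.582, 0.036). Moving over it and lowering.

```bash
python3 -m inch '[{"hand":1,"slide":[3,-2.5,0],"yaw":0},{"hand":1,"slide":[6.3,-5.3,0],"yaw":0},{"hand":1,"slide":[6.3,-5.3,0],"yaw":0},{"hand":1,"slide":[6.3,-5.3,-3],"yaw":0},{"hand":1,"slide":[6.3,-5.3,-6],"yaw":0},{"hand":1,"slide":[6.3,-5.3,-8.5],"yaw":0},{"hand":1,"slide":[6.3,-5.3,-10],"yaw":0},{"hand":1,"slide":[6.3,-5.3,-10.7],"yaw":0},{"hand":1,"slide":[6.3,-5.3,-10.7],"yaw":0},{"hand":1,"slide":[6.3,-5.3,-10.7],"yaw":0}]';python3 -m inch '[{"hand":1,"slide":[0,0,-0.2],"yaw":0},{"hand":1,"slide":[0,0,-0.4],"yaw":0},{"hand":1,"slide":[0,0,-0.6],"yaw":0},{"hand":1,"slide":[0,0,-0.7],"yaw":0},{"hand":1,"slide":[0,0,-0.7],"yaw":0},{"hand":1,"slide":[0,0,-0.7],"yaw":0}]'
```

```text
time_s: 16.77
tcp_pos: [0.583, 0.0365, 0.1738]
ee_rot: [[0.135, -0.991, 0.002], [-0.991, -0.135, 0.0], [-0.0, -0.002, -1.0]]
wrist_force: [-0.6, 0.1, -1.3]
gripper_width: 0.391
time_s: 17.52
tcp_pos: [0.5825, 0.0364, 0.1658]
ee_rot: [[0.135, -0.991, 0.0], [-0.991, -0.135, -0.0], [0.0, -0.0, -1.0]]
wrist_force: [-0.5, -0.5, -2.3]
gripper_width: 0.39
```

```bash
for i in 1 2; do python3 -m inch '[{"hand":1,"slide":[0,0,-0.1],"yaw":0},{"hand":1,"slide":[0,0,-0.15],"yaw":0},{"hand":1,"slide":[0,0,-0.15],"yaw":0}]' | grep -E "pos|force"; done; python3 -m inch '[{"hand":1,"slide":[0,0,-0.1],"yaw":0},{"hand":1,"slide":[0,0,-0.1],"yaw":0},{"hand":1,"slide":[0,0,-0.1],"yaw":0}]' | grep -E "pos|force"
```

```text
tcp_pos: [0.5824, 0.0364, 0.1642]
wrist_force: [0.7, 0.1, -1.8]
tcp_pos: [0.5825, 0.0364, 0.1627]
wrist_force: [0.2, -0.3, -1.8]
tcp_pos: [0.5825, 0.0364, 0.1623]
wrist_force: [-1.1, -0.1, 4.5]
```

```bash
python3 -m inch '[{"hand":1,"slide":[0,0,-0.05],"yaw":0},{"hand":1,"slide":[0,0,-0.05],"yaw":0},{"hand":1,"slide":[0,0,-0.05],"yaw":0}]'; python3 -c "
from h import *
s=sense();print(s['wrist_force'],s['moment'])"
```

```text
time_s: 19.02
tcp_pos: [0.5825, 0.0364, 0.1622]
ee_rot: [[0.135, -0.991, 0.001], [-0.991, -0.135, -0.0], [0.0, -0.001, -1.0]]
wrist_force: [-3.2, 0.7, 7.2]
gripper_width: 0.394
[-3.17368066  0.73933125  7.21282392] [ 0.10992827  1.02665048 -0.04162316]
```

```bash
python3 -m inch '[{"hand":1,"slide":[-0.05,0,0],"yaw":0},{"hand":1,"slide":[-0.1,0,0],"yaw":0},{"hand":1,"slide":[-0.1,0,0],"yaw":0},{"hand":1,"slide":[-0.1,0,0],"yaw":0}]'
```

```text
time_s: 19.52
tcp_pos: [0.5823, 0.0364, 0.1622]
ee_rot: [[0.135, -0.991, 0.002], [-0.991, -0.135, 0.0], [0.0, -0.002, -1.0]]
wrist_force: [-0.8, 0.5, 5.3]
gripper_width: 0.393
```

```bash
python3 -m inch '[{"hand":0.6,"slide":[0,0,0],"yaw":0},{"hand":0.57,"slide":[0,0,0],"yaw":0},{"hand":0.54,"slide":[0,0,0],"yaw":0},{"hand":0.5,"slide":[0,0,0],"yaw":0},{"hand":0.45,"slide":[0,0,0],"yaw":0},{"hand":0.45,"slide":[0,0,0],"yaw":0},{"hand":0.45,"slide":[0,0,0],"yaw":0}]' && python3 -m inch '[{"hand":0.45,"slide":[0,0,1],"yaw":0},{"hand":0.45,"slide":[0,0,3],"yaw":0},{"hand":0.45,"slide":[0,0,7],"yaw":0},{"hand":0.45,"slide":[0,0,12],"yaw":0},{"hand":0.45,"slide":[-5,-3,16],"yaw":0},{"hand":0.45,"slide":[-10,-8,16],"yaw":0},{"hand":0.45,"slide":[-12,-13,16],"yaw":0},{"hand":0.45,"slide":[-12,-18,16],"yaw":0},{"hand":0.45,"slide":[-12,-22,16],"yaw":0},{"hand":0.45,"slide":[-12,-22,16],"yaw":0}]'
python3 - <<'E'
from h import *
a=capture("scene");b=capture("top")
A=cv2.resize(a[80:320,60:400],(800,565),interpolation=cv2.INTER_CUBIC)
B=cv2.resize(b[100:250,190:400],(336,240),interpolation=cv2.INTER_CUBIC)
A[:240,:336]=B
cv2.imwrite("pics/f.png",A);cv2.imwrite("pics/fs.png",a)
E
```

```text
time_s: 20.4
tcp_pos: [0.5815, 0.0364, 0.1612]
ee_rot: [[0.135, -0.991, -0.0], [-0.991, -0.135, 0.0], [-0.0, 0.0, -1.0]]
wrist_force: [-0.7, -0.4, -0.1]
gripper_width: 0.548
time_s: 21.65
tcp_pos: [0.461, -0.1857, 0.3219]
ee_rot: [[0.131, -0.991, 0.001], [-0.991, -0.131, -0.0], [0.0, -0.001, -1.0]]
wrist_force: [0.2, 0.2, 0.4]
gripper_width: 0.548
```

View pics/f.png

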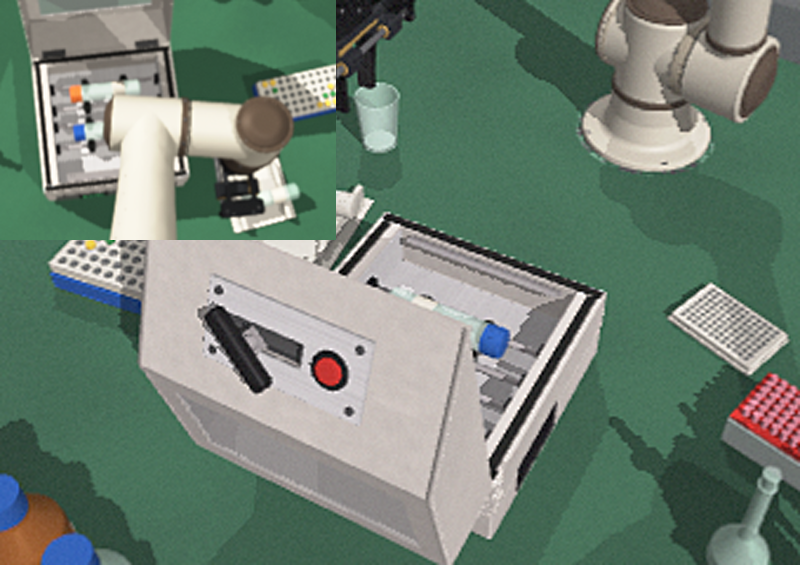

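Final view: the blue-capped bottle lies level on the front rollers, cap at (492,340). The hood is leaning right back, the orange-capped bottle is still on the rear pair (inset), and the gripper is clear.

```bash
python3 -c "
from station import *
s=sense();print(s['time_s'],s['wrist_force'],abs(s['joint_velocities']).max());print(finish_job())"
```

```text
21.75 [0.65544795 0.54904422 0.53818579] 1.5593221888962892
the job is handed in; nothing more can be done
None
```

The incubator is open and the blue-capped bottle is lying on the empty front pair of rollers. I handed the job in at 21.75 s, and it gave no verdict.

- **Opening:** I pressed the red button to its stop at about 15 N. A wrist picture showed the handle popped out. I pushed its right end downslope to turn it clockwise, and the hood rose by itself.
- **Bottle:** I gripped it at mid-length and lowered it until the wheels carried it. The wrist force went from about -2 N to about +7 N. I eased out a 3 N sideways load by shifting back up to 1 mm, then opened the fingers and withdrew.
- **Last checks:** The final picture shows the hood leaning right back and the bottle level on the front rollers. The orange-capped bottle is still on the rear pair, and I saw nothing else disturbed. The wrist force was near zero, with the robot clear of everything.
- **Disagreement:** I first assumed the roller pairs were centred in the tub. The top view put them about 16 mm further back, and a wrist view agreed to about 1 mm, so I used the corrected position.
- **Not measured:** I judged the hood's final angle and the bottle's position along the rollers by eye. I expect the bottle to be within a few millimetres of the middle.

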